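Turn over the twin bearing press: draw the finished slide out, send the fresh one home

TASK

The bearing in the slide that stands home under the press bridge is pressed in, and the other slide is out with a fresh part loaded. Hook a fingertip behind the upright lip of the home slide and draw it fully out to its front stop, and push the other slide by its lip fully home under the bridge; the order does not matter. Work gently with the fingertips only: do not grip or slam the lips, do not touch the parts, which must stay seated in their nests, and leave the things around the press alone.

Things in the scene. Friction and masses are not known exactly. Their poses are not given: they have to be found in the camera images.
- press: Fixed twin bench press. Origin on the bench top, +x from its open front to the bridge, z up. Black base plate 15 mm thick (x -140 to 200 mm, y +-170). Slides run along x in lanes at y = +75 and -75; which slide is in which lane varies. Bridge over both lanes: x 100 to 156, z 115 to 135, three columns; two 40 mm square cylinders on it (x 108 to 148, top z 177); hoses behind.
- slide_done (a joint): Travel (m) of the slide with the finished part, home at the start: 0 = fully home under the bridge, 0.13 = fully out at the front stop, growing along the press's -x. Aluminium carriage 172 x 80 x 10 mm, top face 55 mm above the bench, 0.7 kg. Stays where left: 2.5 N friction, damping 10 N per m/s; hard stops at both ends.
- slide_fresh (a joint): The same for the slide with the fresh part, which starts fully out: 0 = fully home, 0.13 = fully out.
- lip_done: Upright black steel pull lip at the front end of slide_done: 8 mm thick (x), 70 wide (y), 30 high. Origin at the centre of its foot, on the carriage's top face 55 mm above the bench; axes as the press's. Rear face at x = +4 mm; behind it the carriage is flat and free for 89 mm, up to the nest block. At home the origin is 100 mm in front of the bridge.
- lip_fresh: The same lip on slide_fresh: 8 x 70 x 30 mm, origin at the centre of its foot, 55 mm above the bench; its front face (the side to push) is at x = -4 mm.
- nest_done (a point): Centre of the floor of the round recess (41.6 mm wide, 8 mm deep) in the black plastic nest block (70 x 70 x 12 mm) on slide_done, 128 mm behind its lip's origin; 59 mm above the bench.
- nest_fresh (a point): The same point of the nest on slide_fresh.
- part_done: Loose aluminium flanged bearing housing, 0.14 kg, standing in the nest of slide_done: foot 39.6 mm wide, flange 54 mm, hub 44 mm, 30 mm high, the steel bearing flush with its top. Origin at the centre of its foot. Not to be touched.
- part_fresh: The same housing with its bearing still standing 7 mm proud of the top (37 mm high in all), in the nest of slide_fresh. Not to be touched.
- spare: A loose finished housing (54 mm wide, 30 mm high) standing on the bench beside the press. Leave alone.
- bin: Red open plastic bin 160 x 110 x 65 mm, standing on the bench beside the press. Leave alone.
- screwdriver: Red-handled screwdriver, about 200 mm long, lying on the bench beside the press. Leave alone.

How it is judged:
By the outcome, as a careful person would: the job done as asked, in the order asked, and still so for the second after the job is handed in, with the robot touching nothing.
It also fails if it takes over 58 s, if anything falls off the work surface, if the arm or the gripper's body presses on something with over 40 N, if the wrist force passes 120 N, or if a joint passes its speed limit or range.

ROBOT

A 6-joint arm with a two-finger parallel gripper is mounted at the origin on the work surface. World frame = base frame: x ahead of the robot, y to its left, z up, the work surface at z = 0. Lengths are in m, angles in rad, forces in N, time in s.
With the tool pointing down it reaches from about 0.25 to 0.8 m from the base axis. Payload 8.5 kg.
Tool frame: the origin (TCP) lies midway between the tips of the shut fingers; the grasp point (between the pads) lies 19 mm behind it (grasp_offset is the distance from the TCP to the grasp point, in m); z points along the fingers, y is the line along which they close (so a half turn about z gives the same grasp; the last joint's range is limited). The gripper opens to 85 mm and grips with 20 to 120 N. Pads are 22 mm wide; open, the fingers measure 114 mm over their backs; the gripper's body (76 mm by 85 mm) begins 54 mm behind the grasp point. The pads swing forward as they close: fully open they stand 13 mm farther back than shut.
Start: joints at [-1.177, 0.238, -0.013, 1.319, 0, 1.571], TCP at [0.201, -0.485, 0.231] pointing down, gripper open.
Joint ranges: [-2.66, 2.66], [-1.03, 1.9], [-1.14, 1.46], [-1.82, 2.27], [-1.45, 1.34], [-3.14, 3.14]. Speed limits (rad/s): [2.22, 2.22, 2.79, 3.14, 3.14, 3.14].

INTERFACE

Orientations are given as a unit quaternion [w, x, y, z].
In Python, from bench import * gives the robot as it stands.
- The arm moves only by the tool jog_arm, never from a script. Its argument "targets" is a list of rows, each a list of 3 entries, a list of its own where there are three numbers: the closure, from 0 (fully open) to 1 (shut), then the shift along the tool's x, y, z in m, then the turn about the tool's z in rad. In form: [[grip, [dx, dy, dz], roll], ...]. A call has 1 to 20 rows; each row is the pose to reach, as a shift and turn from the pose commanded when the call began, along the tool's axes at that moment; what a row does not reach only later rows make up. A row lasts 1/10 s, in which the tool goes at most 50 mm and 8.59 degrees, less where a joint would pass 70% of its speed; a pose out of reach is approached as far as the arm can. A call with a gripper value outside its range is refused whole. The fingers move at their own pace and stop on an object; "force" is the grip in N (left out, the last holds). Time passes only in rows, so rows that repeat a pose let the fingers close. It gives the time, the measured TCP pose, the force, the opening and the grip force at its end, in the units of the state.
- sense(): the state, without advancing time (a new reading comes with each control period).
- grab_frame(name): name is "side" or "top" or "wrist"; returns the picture (400x640x3 uint8, red, green, blue); there is no depth.
- get_calibration(name): a dict with "fovy" (degrees; the focal length in pixels is half the picture's height over the tangent of half this angle, whatever the lens; pixels are square), "cx", "cy" (the principal point, pixels), "world_to_cam" (4x4, takes a point from world to camera coordinates). Camera axes: x right, y down, z forward; pixel columns grow to the right and rows downward; lengths in m; the calibration is good to about 2 mm. A picture is of the moment at which its call begins: read the wrist's pose just before it. get_calibration takes no time and is no camera call; for the wrist camera it gives the pose at the moment of the call.
- sign_off(): hands the job in; it is judged then, once.
The state is a dict: "time_s": time; "qpos": joint angles; "qd": joint speeds; "effort": joint torques, N m; "tcp_pos": TCP position; "ee_rot": TCP orientation; "contact_force": force on the tool from outside, world axes, zero at the start; "torque": the same for the moment, N m; "width": finger opening in m; "grasp_force": force on a finger pad.
Only numpy, scipy, OpenCV 4.12 (cv2) and the standard library are available. Lean on these libraries where they do the work, as an engineer would, in place of code of your own. Each camera call takes 0.05 s, during which the arm holds its last target. There are 200 camera calls.

## Working session

There is one attempt and no reset: what is moved stays moved. The work goes in short steps, Python scripts to look and compute and a tool call to move; the robot and the scene stay as the last step left them, time stands still between calls to the robot, and variables do not carry over. Pictures are saved under pics/ and viewed, at most 10 in all, crops included, and the job is handed in when it is done.

Besides the shell and the picture viewer there is one more tool, called after ">>>" as name(argument=value, ...), one argument or row to a line, values as JSON. jog_arm: Moves the arm, as the interface text tells. Its arguments: {"type":"object","properties":{"targets":{"type":"array","items":{"type":"array"}},"force":{"type":"number"}},"required":["targets"]}

```bash
mkdir -p pics; python3 - <<'E'
from bench import *
import cv2
s=sense();print(s)
for n in("top","side"):
    f=grab_frame(n);cv2.imwrite(f"pics/{n}0.png",f[:,:,::-1]);c=get_calibration(n);print(n,c)
E
```

```text
{'time_s': 0.0, 'qpos': array([-1.17698250e+00,  2.38769130e-01, -1.42597841e-02,  1.31923710e+00,
        1.73379178e-05,  1.57080894e+00]), 'qd': array([ 1.68373058e-03,  3.64277412e-04, -3.35118198e-04, -1.00488499e-07,
        8.30449508e-04, -8.53095054e-04]), 'effort': array([-5.85269445e-04, -5.38773751e+01,  3.46438229e+01,  1.82178919e-02,
        2.96189637e-05, -2.82723579e-05]), 'tcp_pos': array([ 0.20128707, -0.48440803,  0.23068161]), 'ee_rot': array([-7.22338113e-04,  9.80677359e-01,  1.95630715e-01, -1.35265525e-04]), 'contact_force': array([0.06823567, 0.80298914, 0.19188448]), 'torque': array([-0.00688434, -0.00871298, -0.0509423 ]), 'grasp_force': 0.0, 'width': 0.08570956245530324}
top {'fovy': 42.28130850735591, 'cx': 320.21073195160903, 'cy': 203.7696460182404, 'world_to_cam': array([[ 0.0207303 , -0.99970894,  0.01234079,  0.02311393],
       [-0.98974599, -0.02226541, -0.14109263,  0.61492234],
       [ 0.14132634, -0.00928935, -0.98991948,  1.03098474],
       [ 0.        ,  0.        ,  0.        ,  1.        ]])}
side {'fovy': 56.0857635796921, 'cx': 323.1943490735475, 'cy': 197.575430375593, 'world_to_cam': array([[ 0.97254666, -0.23242825, -0.01140586, -0.61424092],
       [-0.13802737, -0.53669775, -0.83240853,  0.17057007],
       [ 0.18735376,  0.81113046, -0.55404507,  0.83921325],
       [ 0.        ,  0.        ,  0.        ,  1.        ]])}
```

View pics/top0.png

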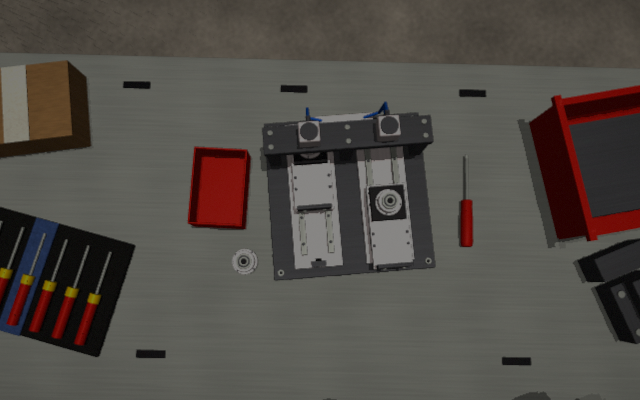

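View pics/side0.png

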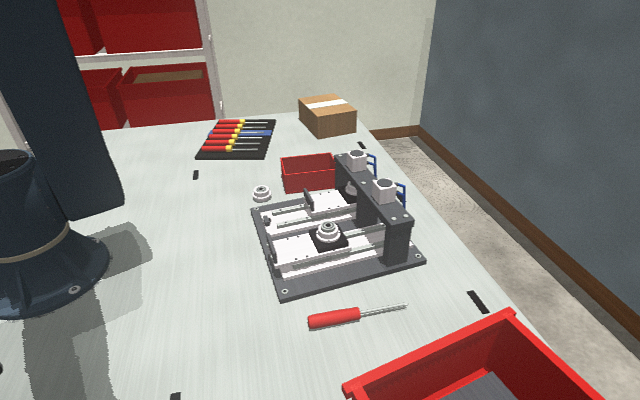

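The top view shows the press centred near (350,195), with its front facing the robot. The home slide's lip is at about (315,207) in the left lane. The out slide's lip is at about (392,267) in the right lane. Next I'll measure them on an enlarged crop.

```bash
cat > h.py <<'E'
import numpy as np,cv2
def ray(c,uv,z):
    f=200/np.tan(np.radians(c["fovy"]/2));T=c["world_to_cam"];R=T[:3,:3];o=-R.T@T[:3,3]
    d=R.T@np.array([(uv[0]-c["cx"])/f,(uv[1]-c["cy"])/f,1]);return o+d*(z-o[2])/d[2]
def proj(c,p):
    f=200/np.tan(np.radians(c["fovy"]/2));q=(c["world_to_cam"]@np.append(p,1))[:3]
    return np.array([c["cx"]+f*q[0]/q[2],c["cy"]+f*q[1]/q[2]])
E
python3 - <<'E'
from bench import *
from h import *
c=get_calibration("top")
im=cv2.imread("pics/top0.png");cr=im[105:285,255:445]
cr=cv2.resize(cr,None,fx=3.3,fy=3.3,interpolation=cv2.INTER_CUBIC);cr=cv2.convertScaleAbs(cr,alpha=1.6,beta=20);cv2.imwrite("pics/crop.png",cr)
for n,uv,z in[("scrL",(281,273),.015),("scrR",(429,261),.015),("plFL",(275,279),.015),("plFR",(435,267),.015),("brL",(263,124),.135),("brR",(430,115),.135),("lipd",(315,207),.085),("lipf",(392,267),.085),("partf",(389,202),.096)]:print(n,ray(c,uv,z).round(4))
E
```

```text
scrL [0.4703 0.1151 0.015 ]
scrR [ 0.5018 -0.1954  0.015 ]
plFL [0.4576 0.1272 0.015 ]
plFR [ 0.4895 -0.2079  0.015 ]
brL [0.7549 0.1514 0.135 ]
brR [ 0.781  -0.1733  0.135 ]
lipd [0.6016 0.047  0.085 ]
lipf [ 0.486  -0.1069  0.085 ]
partf [ 0.6134 -0.0991  0.096 ]
```

View pics/crop.png

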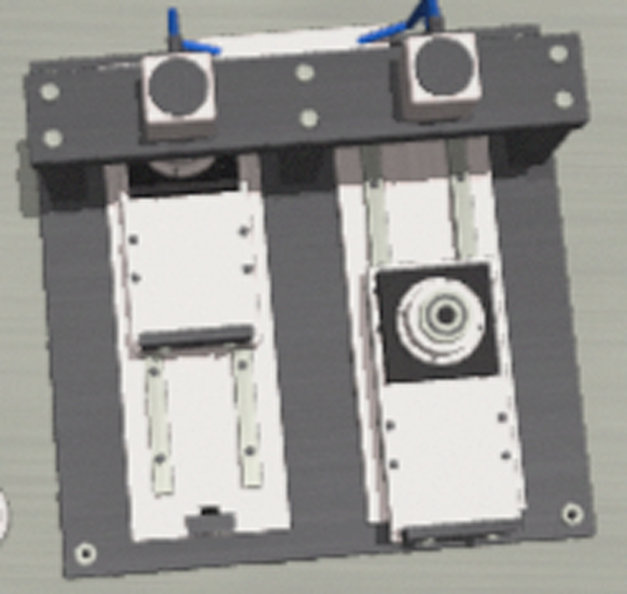

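The press's front plate corners give a yaw of 5.4° and an origin near (0.6115, -0.027). The lips and the fresh part agree with this to about 4 mm. I'll go above the front of the fresh lip, fingers shut, with tool y along press +x.

>>> jog_arm(
  targets=[
    [1,[0.02,-0.015,0],-0.09],
    [1,[0.05,-0.035,0],-0.18],
    [1,[0.08,-0.055,0],-0.28],
    [1,[0.11,-0.075,0],-0.38],
    [1,[0.14,-0.095,0],-0.48],
    [1,[0.17,-0.115,0],-0.58],
    [1,[0.2,-0.135,0],-0.68],
    [1,[0.23,-0.155,0],-0.79],
    [1,[0.26,-0.175,0],-0.9],
    [1,[0.29,-0.195,0],-1.01],
    [1,[0.32,-0.215,0],-1.12],
    [1,[0.345,-0.23,0],-1.2],
    [1,[0.36,-0.24,0],-1.25],
    [1,[0.366,-0.244,0],-1.271],
    [1,[0.366,-0.244,0],-1.271],
    [1,[0.366,-0.244,0],-1.271],
  ],
  force=20,
)

```text
time_s: 1.7
tcp_pos: [0.4453, -0.1195, 0.2312]
ee_rot: [-0.0, 0.674, 0.739, -0.0]
contact_force: [-1.5, 0.4, -0.8]
width: -0.0002
grasp_force: 0.0
```

```bash
python3 - <<'E'
from bench import *
from h import *
s=sense();print(s['time_s'],s['qpos'],s['tcp_pos'],s['ee_rot'],s['contact_force'])
c=get_calibration("wrist");f=grab_frame("wrist")
O=np.array([.6115,-.027,0]);a=np.radians(5.4);X=np.array([np.cos(a),np.sin(a),0]);Y=np.array([-X[1],X[0],0]);Z=np.array([0,0,1])
g=f[:,:,::-1].copy()
for x,y,z in[(-.134,-.11,.085),(-.134,-.04,.085),(-.126,-.11,.085),(-.126,-.04,.085),(-.14,-.17,.015),(-.14,.17,.015),(.004,.04,.085),(.004,.11,.085),(-.002,-.075,.096)]:
    p=proj(c,O+x*X+y*Y+z*Z);print(p.round(1));cv2.drawMarker(g,tuple(int(v) for v in p),(0,255,0),0,8)
cv2.imwrite("pics/w1.png",g)
E
```

```text
1.7 [-2.61970696e-01  1.29209450e-01 -1.52055272e-01  1.29013013e+00
 -2.12837525e-04  1.21614345e+00] [ 0.44531018 -0.11946987  0.23117264] [-2.16979650e-04  6.73591234e-01  7.39104017e-01 -2.31955163e-04] [-1.50742261  0.43162823 -0.79244127]
[367.2 223.3]
[370.  143.3]
[376.3 223.2]
[379.7 143.3]
[352.4 253. ]
[ 361.  -111.3]
[553.9  37.9]
[571.4 -69.2]
[530.4 187.4]
```

View pics/w1.png

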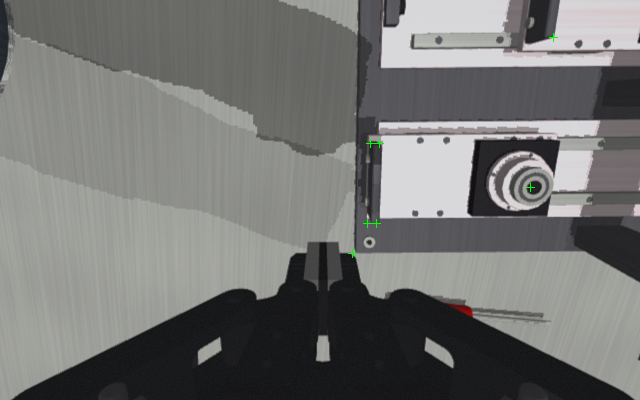

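The wrist view shows the projected markers on the fresh lip's corners (x 366–379, y 143–223) and on the part's centre (531,187), so the pose holds to about 2 mm. Next I descend in front of the lip.

>>> jog_arm(
  targets=[
    [1,[0.001,0,0.02],0],
    [1,[0.001,0,0.045],0],
    [1,[0.001,0,0.07],0],
    [1,[0.001,0,0.095],0],
    [1,[0.001,0,0.12],0],
    [1,[0.001,0,0.14],0],
    [1,[0.001,0,0.155],0],
    [1,[0.001,0,0.163],0],
    [1,[0.001,0,0.166],0],
    [1,[0.001,0.003,0.166],0],
    [1,[0.001,0.007,0.166],0],
    [1,[0.001,0.011,0.166],0],
    [1,[0.001,0.014,0.166],0],
    [1,[0.001,0.016,0.166],0],
    [1,[0.001,0.018,0.166],0],
    [1,[0.001,0.02,0.166],0],
    [1,[0.001,0.022,0.166],0],
  ],
)

```text
time_s: 3.45
tcp_pos: [0.4677, -0.1159, 0.0653]
ee_rot: [-0.0, 0.673, 0.74, -0.0]
contact_force: [0.0, -0.3, 0.8]
width: 0.0002
grasp_force: 0.0
```

>>> jog_arm(
  targets=[
    [1,[0,0.002,0],0],
    [1,[0,0.004,0],0],
    [1,[0,0.006,0],0],
    [1,[0,0.008,0],0],
    [1,[0,0.01,0],0],
    [1,[0,0.012,0],0],
    [1,[0,0.015,0],0],
    [1,[0,0.018,0],0],
    [1,[0,0.022,0],0],
    [1,[0,0.026,0],0],
    [1,[0,0.03,0],0],
  ],
)

```text
time_s: 4.55
tcp_pos: [0.4978, -0.1129, 0.0652]
ee_rot: [-0.0, 0.673, 0.74, 0.0]
contact_force: [-3.5, 1.7, 0.6]
width: -0.0001
grasp_force: 1.5
```

```bash
python3 - <<'E'
from bench import *
import cv2
s=sense();print(s['tcp_pos'],s['contact_force'])
cv2.imwrite("pics/w2.png",grab_frame("wrist")[:,:,::-1])
E
```

```text
[ 0.49780148 -0.11293345  0.06524514] [-3.5075294   1.67791418  0.59290952]
```

View pics/w2.png

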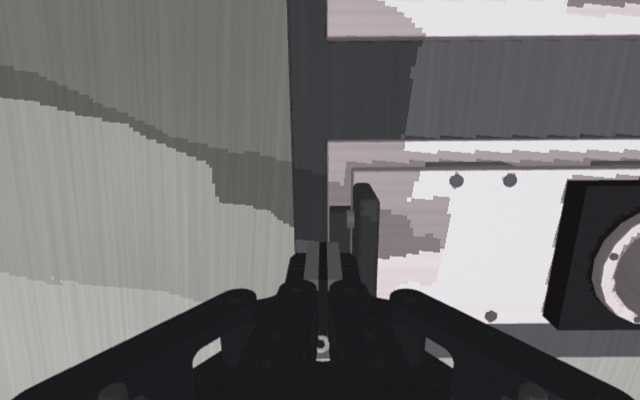

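The slide is moving, with the fingertip resting on the front of the lip (about 360,240). I'll continue at 50 mm/s and then creep.

>>> jog_arm(
  targets=[
    [1,[0,0.004,0],0],
    [1,[0,0.009,0],0],
    [1,[0,0.014,0],0],
    [1,[0,0.019,0],0],
    [1,[0,0.024,0],0],
    [1,[0,0.029,0],0],
    [1,[0,0.034,0],0],
    [1,[0,0.039,0],0],
    [1,[0,0.044,0],0],
    [1,[0,0.049,0],0],
    [1,[0,0.054,0],0],
    [1,[0,0.059,0],0],
    [1,[0,0.064,0],0],
    [1,[0,0.069,0],0],
    [1,[0,0.074,0],0],
    [1,[0,0.079,0],0],
    [1,[0,0.083,0],0],
    [1,[0,0.087,0],0],
    [1,[0,0.09,0],0],
    [1,[0,0.092,0],0],
  ],
)

```text
time_s: 6.6
tcp_pos: [0.5894, -0.1045, 0.0653]
ee_rot: [0.0, 0.673, 0.74, 0.0]
contact_force: [-2.4, 1.0, -0.1]
width: 0.0003
grasp_force: 1.3
```

>>> jog_arm(
  targets=[
    [1,[0,0.001,0],0],
    [1,[0,0.002,0],0],
    [1,[0,0.003,0],0],
    [1,[0,0.004,0],0],
    [1,[0,0.005,0],0],
  ],
)

```text
time_s: 7.1
tcp_pos: [0.5941, -0.104, 0.0653]
ee_rot: [-0.0, 0.673, 0.74, 0.0]
contact_force: [-3.0, 1.1, -1.1]
width: 0.0
grasp_force: 1.3
```

>>> jog_arm(
  targets=[
    [1,[0,0.001,0],0],
    [1,[0,0.002,0],0],
    [1,[0,0.003,0],0],
    [1,[0,0.004,0],0],
  ],
)

```text
time_s: 7.5
tcp_pos: [0.5981, -0.1036, 0.0653]
ee_rot: [-0.0, 0.673, 0.74, 0.0]
contact_force: [-1.8, 0.9, 0.1]
width: 0.0001
grasp_force: 1.3
```

>>> jog_arm(
  targets=[
    [1,[0,0.001,0],0],
    [1,[0,0.002,0],0],
  ],
)

```text
time_s: 7.7
tcp_pos: [0.6001, -0.1035, 0.0653]
ee_rot: [-0.0, 0.673, 0.74, 0.0]
contact_force: [-3.1, 2.4, -0.2]
width: 0.0
grasp_force: 1.3
```

>>> jog_arm(
  targets=[
    [1,[0,0.001,0],0],
    [1,[0,0.0015,0],0],
  ],
)

```text
time_s: 7.9
tcp_pos: [0.6016, -0.1033, 0.0653]
ee_rot: [-0.0, 0.673, 0.74, 0.0]
contact_force: [-2.3, 2.9, 0.6]
width: -0.0001
grasp_force: 1.3
```

>>> jog_arm(
  targets=[
    [1,[0,0.001,0],0],
    [1,[0,0.0015,0],0],
  ],
)

```text
time_s: 8.1
tcp_pos: [0.6023, -0.1032, 0.0653]
ee_rot: [-0.001, 0.673, 0.74, -0.0]
contact_force: [-7.4, 0.8, 3.8]
width: 0.0
grasp_force: 3.4
```

>>> jog_arm(
  targets=[
    [1,[0,0.001,0],0],
  ],
)

```text
time_s: 8.2
tcp_pos: [0.6024, -0.1032, 0.0652]
ee_rot: [-0.001, 0.673, 0.739, -0.001]
contact_force: [-11.7, -0.3, 7.1]
width: 0.0002
grasp_force: 6.0
```

The slide stopped against the home stop: the tip stalled and the force rose to 12 N. I'll back off, lift, cross to the other lane and take a look.

>>> jog_arm(
  targets=[
    [1,[0,-0.003,0],0],
    [1,[0,-0.01,0],0],
    [1,[0,-0.018,-0.003],0],
    [1,[0,-0.02,-0.02],0],
    [1,[0,-0.02,-0.045],0],
    [1,[0,-0.02,-0.07],0],
    [1,[0,-0.02,-0.095],0],
    [1,[0.005,-0.015,-0.115],0],
    [1,[0.025,0,-0.13],0],
    [1,[0.05,0.015,-0.135],0],
    [1,[0.08,0.03,-0.135],0],
    [1,[0.11,0.04,-0.135],0],
    [1,[0.135,0.044,-0.135],0],
    [1,[0.148,0.045,-0.135],0],
    [1,[0.15,0.045,-0.135],0],
    [1,[0.15,0.045,-0.135],0],
  ],
)

```text
time_s: 9.8
tcp_pos: [0.6344, 0.05, 0.2005]
ee_rot: [0.0, 0.673, 0.74, -0.0]
contact_force: [-0.4, -0.7, -0.8]
width: 0.0001
grasp_force: 0.0
```

```bash
python3 - <<'E'
from bench import *
from h import *
s=sense();print(s['tcp_pos'],s['contact_force'],s['qpos'])
c=get_calibration("wrist");g=grab_frame("wrist")[:,:,::-1].copy()
O=np.array([.6115,-.027,0]);a=np.radians(5.4);X=np.array([np.cos(a),np.sin(a),0]);Y=np.array([-X[1],X[0],0]);Z=np.array([0,0,1])
r=s['tcp_pos']-O;print("press",r@X,r@Y)
for x,y,z in[(.004,.04,.085),(.004,.11,.085),(.093,.04,.067),(.093,.11,.067),(.1,.03,.115),(.1,.12,.115),(-.004,-.04,.085),(.004,-.04,.085)]:
    p=proj(c,O+x*X+y*Y+z*Z);cv2.drawMarker(g,tuple(int(v) for v in p),(0,255,0),0,8)
cv2.imwrite("pics/w3.png",g)
E
```

```text
[0.63444907 0.05001311 0.20052833] [-0.37261489 -0.72301705 -0.84111388] [ 7.87968617e-02  4.42183999e-01  2.11328704e-01  1.33978500e+00
 -2.70382240e-04  1.55534134e+00]
press 0.030094796102782928 0.07451162368887995
```

View pics/w3.png

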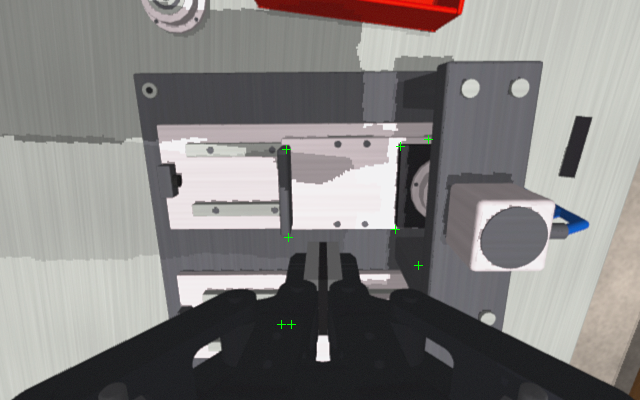

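The markers fall on the home lip's rear edge (x≈289, y 149–237), and the tip has clear space in front of the nest. I'll descend and hook.

>>> jog_arm(
  targets=[
    [1,[0,0,0.02],0],
    [1,[0,0,0.045],0],
    [1,[0,0,0.07],0],
    [1,[0,0,0.095],0],
    [1,[0,0,0.115],0],
    [1,[0,0,0.127],0],
    [1,[0,0,0.133],0],
    [1,[0,0,0.135],0],
    [1,[0,-0.003,0.135],0],
    [1,[0,-0.007,0.135],0],
    [1,[0,-0.01,0.135],0],
    [1,[0,-0.012,0.135],0],
    [1,[0,-0.014,0.135],0],
    [1,[0,-0.016,0.135],0],
    [1,[0,-0.018,0.135],0],
    [1,[0,-0.02,0.135],0],
    [1,[0,-0.022,0.135],0],
  ],
)

```text
time_s: 11.55
tcp_pos: [0.613, 0.0484, 0.0655]
ee_rot: [0.0, 0.673, 0.74, 0.0]
contact_force: [1.9, -0.1, 2.6]
width: 0.0001
grasp_force: 1.4
```

>>> jog_arm(
  targets=[
    [1,[0,-0.003,0],0],
    [1,[0,-0.007,0],0],
    [1,[0,-0.012,0],0],
    [1,[0,-0.018,0],0],
    [1,[0,-0.024,0],0],
    [1,[0,-0.03,0],0],
    [1,[0,-0.036,0],0],
    [1,[0,-0.042,0],0],
    [1,[0,-0.048,0],0],
    [1,[0,-0.054,0],0],
    [1,[0,-0.06,0],0],
    [1,[0,-0.066,0],0],
    [1,[0,-0.072,0],0],
    [1,[0,-0.078,0],0],
    [1,[0,-0.084,0],0],
    [1,[0,-0.09,0],0],
    [1,[0,-0.096,0],0],
    [1,[0,-0.101,0],0],
    [1,[0,-0.105,0],0],
    [1,[0,-0.108,0],0],
  ],
)

```text
time_s: 13.55
tcp_pos: [0.5049, 0.0383, 0.0653]
ee_rot: [-0.0, 0.673, 0.74, 0.0]
contact_force: [3.7, -1.1, -1.9]
width: 0.0001
grasp_force: 1.4
```

>>> jog_arm(
  targets=[
    [1,[0,-0.002,0],0],
    [1,[0,-0.004,0],0],
    [1,[0,-0.006,0],0],
    [1,[0,-0.008,0],0],
    [1,[0,-0.009,0],0],
    [1,[0,-0.01,0],0],
  ],
)

```text
time_s: 14.15
tcp_pos: [0.4953, 0.0373, 0.0653]
ee_rot: [-0.0, 0.673, 0.74, 0.0]
contact_force: [2.8, -2.0, -1.2]
width: 0.0002
grasp_force: 1.3
```

>>> jog_arm(
  targets=[
    [1,[0,-0.001,0],0],
    [1,[0,-0.002,0],0],
  ],
)

```text
time_s: 14.35
tcp_pos: [0.4933, 0.0371, 0.0653]
ee_rot: [-0.0, 0.673, 0.74, 0.0]
contact_force: [2.4, -2.1, -1.5]
width: 0.0001
grasp_force: 1.3
```

>>> jog_arm(
  targets=[
    [1,[0,-0.001,0],0],
    [1,[0,-0.0015,0],0],
  ],
)

```text
time_s: 14.55
tcp_pos: [0.4927, 0.0371, 0.0654]
ee_rot: [0.001, 0.673, 0.74, 0.001]
contact_force: [8.1, -1.7, -5.2]
width: -0.0005
grasp_force: 3.5
```

>>> jog_arm(
  targets=[
    [1,[0,-0.001,0],0],
  ],
)

```text
time_s: 14.65
tcp_pos: [0.4926, 0.037, 0.0655]
ee_rot: [0.001, 0.673, 0.74, 0.001]
contact_force: [11.7, -0.7, -10.0]
width: -0.0002
grasp_force: 5.7
```

>>> jog_arm(
  targets=[
    [1,[0,0.003,0],0],
    [1,[0,0.01,0],0],
    [1,[0,0.015,-0.002],0],
    [1,[0,0.016,-0.02],0],
    [1,[0,0.016,-0.045],0],
    [1,[0,0.016,-0.07],0],
    [1,[0,0.016,-0.1],0],
    [1,[0,0.0,-0.13],0],
    [1,[0,-0.03,-0.16],0],
    [1,[0,-0.07,-0.19],0],
    [1,[0,-0.11,-0.2],0],
    [1,[0,-0.14,-0.2],0],
    [1,[0,-0.15,-0.2],0],
    [1,[0,-0.15,-0.2],0],
  ],
)

```text
time_s: 16.05
tcp_pos: [0.3409, 0.0228, 0.2658]
ee_rot: [0.0, 0.673, 0.74, 0.0]
contact_force: [-0.1, 0.6, 0.9]
width: -0.0001
grasp_force: 0.0
```

```bash
python3 - <<'E'
from bench import *
from h import *
s=sense();print(s['time_s'],s['tcp_pos'],s['contact_force'],s['qd'].max())
im=grab_frame("top")[:,:,::-1].copy()
cr=cv2.resize(im[95:290,180:480],None,fx=2.6,fy=2.6,interpolation=cv2.INTER_CUBIC);cv2.imwrite("pics/top2.png",cv2.convertScaleAbs(cr,alpha=1.6,beta=20))
E
```

```text
16.05 [0.34090322 0.02281655 0.26575197] [-0.06962349  0.60481699  0.85933565] 0.045890003077888326
```

View pics/top2.png

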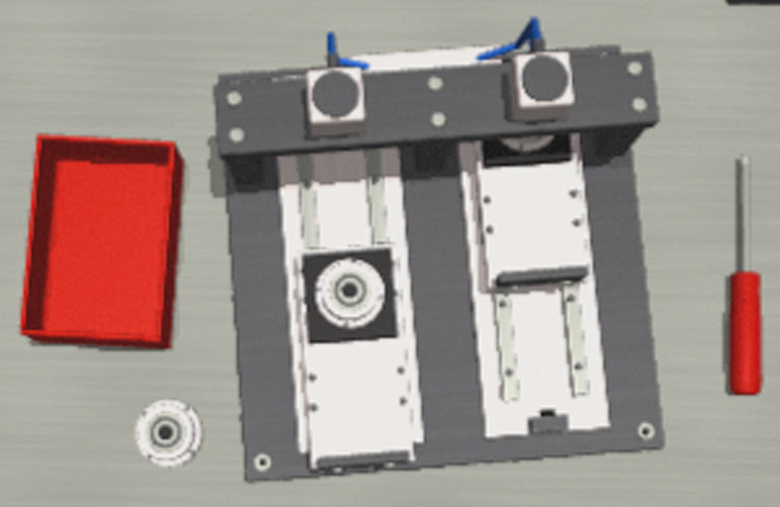

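The enlarged top view shows the done slide fully out, with its lip at (362,462) and its part seated at (349,290). The fresh slide is home, with its lip at (540,275). The bin, spare and screwdriver are where they were.

```bash
python3 -c "
from bench import *
print(sign_off())"
```

```text
the job is handed in; nothing more can be done
None
```

The finished slide is drawn out to its front stop and the fresh slide is pushed home; each pressed its stop at about 12–15 N. The last top view shows the finished part seated, the fresh part mostly hidden under the bridge, and the bin, spare and screwdriver unmoved. I handed the job in at about 16 s.

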